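Switch the ultrasonic bath off and lift the basket of fittings out to drip

TASK

The tube fittings in the ultrasonic bath are clean. First slide the red power slider on the bath's front panel all the way to its off end (the left end as seen from the front, where the scale bars are shortest); only then take the wire basket by its blue handle and lift it straight up out of the tank, level, with all three fittings in it and without knocking it against the tank or disturbing the things around. Finish while still holding it steady and level over the tank, its feet about 5 cm above the tank's rim, so that it can drip off.

Things in the scene. Friction and masses are not known exactly. Their poses are not given: they have to be found in the camera images.
- bath: white bench ultrasonic bath, fixed, 190x190x115 mm. Origin: centre of its underside; front towards -x, +y = left as seen facing the front. Open steel tank 90 (x) by 150 (y) mm inside, centre at x = +37.5 mm, floor 50 and rim 115 mm up; its housing reaches from x = -20 to +95 mm. Black panel in front slopes up 12 degrees: 53 mm high at x = -95, 68 at x = -20 mm
- tank_rim (a point): centre of the tank's mouth, level with the top of the rim (115 mm above the bench); axes as the bath's
- slider_top (a point): centre of the top of the red slider cap on the panel: a block 26 mm (x, up the slope) by 12 mm (y, along the track) by 18 mm high with a white line, its top 21 mm off the panel; its frame's y axis is the bath's y, z stands square to the sloped panel. It moves with the slider
- power_slider (a joint): power slider, m: 0 = off end (left, bath's +y, shortest scale bars), 0.060 = full power (right, -y). The cap moves by this much along the bath's -y. It slides against about 1.5 N of friction and stays where it is left; hard stops at both ends
- basket: steel wire basket, 64 (x) by 126 (y) mm, 40 mm high, standing loose on four black feet on the tank floor, nearly in line with the tank. With fittings 0.25 to 0.5 kg. Origin: centre of its underside (soles of the feet), z up, y along its length. A rigid arched wire handle (4.4 mm wire) stands over it in the plane x = 0
- basket_grip (a point): centre of the blue handle sleeve, 100 mm above the basket's underside and 35 mm above the tank's rim while it stands in the tank: a bar with flat sides, 12 mm thick (x), 70 mm long (y), 18 mm high (z)
- fitting_0: stainless tube union, 13 x 36 x 15 mm, lying loose in the basket; origin: centre of its underside
- fitting_1: a second, like fitting_0
- fitting_2: a third, like fitting_0
- beaker: empty glass beaker, 54 mm wide, 70 mm high, standing on the bench; origin: centre of its underside; to be left alone
- bench_timer: white lab timer, 58 x 68 x 18 mm, lying on the bench; origin: centre of its underside; to be left alone
- squirt_bottle: squeeze wash bottle with a red cap, 81 x 61 x 170 mm, standing on the bench; origin: centre of its underside; to be left alone
- parts_box: clear parts box with a red lid, 55 x 78 x 23 mm, lying on the bench; origin: centre of its underside; to be left alone

How it is judged:
By the outcome, as a careful person would: the job done as asked, in the order asked, and still so for the second after the job is handed in, while the arm keeps its last pose, push and grip.
It also fails if it takes over 43 s, if anything falls off the work surface, if the arm or the gripper's body presses on something with over 40 N, if the wrist force passes 120 N, or if a joint passes its speed limit or range.

ROBOT

A 6-joint arm with a two-finger parallel gripper is mounted at the origin on a cart in front of the work surface, level with it; the furniture and walls round the work are solid. World frame = base frame: x ahead of the robot, y to its left, z up, the work surface at z = 0. Lengths are in m, angles in rad, forces in N, time in s.
With the tool pointing down it reaches from about 0.3 to 0.75 m from the base axis. Payload 8.5 kg.
Tool frame: the origin (TCP) lies where the fingers leave the gripper's body, on its centre line; the fingertips stand 73 mm ahead of it and the grasp point (between the pads) lies 54 mm ahead of it (env.tip_reach is the distance from the TCP to the fingertips, in m); z points along the fingers, x is the direction in which the jaws open and shut, and the axes are right-handed (so a half turn about z gives the same grasp; the last joint's range is limited). The gripper opens to 85 mm and grips with 20 to 120 N. Pads are 22 mm wide; open, the fingers measure 114 mm over their backs; the gripper's body (76 mm by 85 mm) begins 54 mm behind the grasp point. The pads swing forward as they close: fully open they stand 13 mm farther back than shut.
Start: joints at [1.114, 0.381, 1.297, -0, 1.464, -0.215], TCP at [0.132, 0.534, 0.304] pointing down, gripper open.
Joint ranges: [-3.11, 3.11], [-0.89, 2.33], [0.22, 2.48], [-1.42, 4.56], [0.17, 2.85], [-2.88, 2.88]. Speed limits (rad/s): [2.39, 2.39, 3.14, 3.14, 3.14, 3.14].

INTERFACE

Orientations are given as a 3x3 rotation matrix whose columns are the frame's x, y, z axes.
In Python, from workcell import env, capture, calibration gives the robot as it stands. The module is installed in compiled form; this text tells all that it offers.
- The arm moves only by the tool drive_tool, never from a script. Its argument "rows" is a list of rows, each an object with "claw": the gripper command: -1 is shut, 1 is fully open, values between are in proportion; "linear": the shift along the tool's x, y, z in mm, a list of three; "delta_rot": the turn, a rotation vector about the tool's x, y, z in degrees, a list of three. In form: [{"claw": claw, "linear": [x, y, z], "delta_rot": [ax, ay, az]}, ...]. A call has 1 to 20 rows; each row is the pose to reach, as a shift and turn from the pose measured when the call began, along the tool's axes at that moment; what a row does not reach only later rows make up. A row lasts 1/12 s, in which the tool goes at most 41.7 mm and 7.16 degrees, less where a joint would pass 70% of its speed; a pose out of reach is approached as far as the arm can. A call with a gripper value outside its range is refused whole. The fingers move at their own pace and stop on an object; "squeeze" is the grip in N (left out, the last holds). Time passes only in rows, so rows that repeat a pose let the fingers close. It gives the time, the measured TCP pose, the force and the opening at its end, in the units of the state.
- env.state(): the state, without advancing time (a new reading comes with each control period).
- capture(name): name is "side" or "top" or "wrist"; returns (picture, depth): 384x512x3 uint8, red, green, blue; 384x512 float32, m along the optical axis (not along the pixel's ray), 0 where there is no reading.
- calibration(name): a dict with "fx", "fy", "cx", "cy" (pixels), "D" ([k1, k2, p1, p2, k3] as OpenCV has them; the pictures are not rectified), "eye" and "orientation" of the camera in the world. Camera axes: x right, y up, looking along -z (the intrinsics and any distortion apply to the point x, -y, -z); pixel columns grow to the right and rows downward; lengths in m; the calibration is good to about 2 mm. A picture is of the moment at which its call begins: read the wrist's pose just before it. calibration takes no time and is no camera call; for the wrist camera it gives the pose at the moment of the call.
- env.job_done(): hands the job in, once; it reports no verdict.
The state is a dict: "clock": time; "joints": joint angles; "dq": joint speeds; "effort": joint torques, N m; "tcp_pos": TCP position; "orientation": TCP orientation; "force": force on the tool from outside, world axes, zero at the start; "wrist_torque": the same for the moment, N m; "grip_width": opening from 0.0 (shut) to 1.0 (fully open).
Only numpy, scipy, OpenCV 4.12 (cv2) and the standard library are available. Lean on these libraries where they do the work, as an engineer would, in place of code of your own. Each camera call takes 0.05 s, during which the arm holds its last target.

## Working session

There is one attempt and no reset: what is moved stays moved. The work goes in short steps, Python scripts to look and compute and a tool call to move; the robot and the scene stay as the last step left them, time stands still between calls to the robot, and variables do not carry over. Pictures are saved under pics/ and viewed, and the job is handed in when it is done.

Besides the shell and the picture viewer there is one more tool, called after "Emit:" as name(argument=value, ...) on one line, values as JSON. drive_tool: Moves the arm, as the interface text tells. Its arguments: {"type":"object","properties":{"rows":{"type":"array","items":{"type":"object","properties":{"claw":{"type":"number"},"linear":{"type":"array","items":{"type":"number"}},"delta_rot":{"type":"array","items":{"type":"number"}}}}},"squeeze":{"type":"number"}},"required":["rows"]}

```bash
mkdir -p pics; cat > h.py <<'E'
import numpy as np, cv2, pickle
from workcell import env, capture, calibration
def snap(name,tag):
    c=calibration(name); p,d=capture(name)
    cv2.imwrite(f'pics/{tag}.png',p[:,:,::-1]); pickle.dump((c,p,d),open(f'pics/{tag}.pkl','wb'))
    return c,p,d
def load(tag): return pickle.load(open(f'pics/{tag}.pkl','rb'))
def K(c): return np.array([[c['fx'],0,c['cx']],[0,c['fy'],c['cy']],[0,0,1.]])
def ray(c,u,v):
    x,y=cv2.undistortPoints(np.array([[[u,v]]],float),K(c),np.array(c['D'],float))[0,0]
    return np.array(c['eye']),np.array(c['orientation'])@np.array([x,-y,-1])
def atz(c,u,v,z):
    e,r=ray(c,u,v); return e+r*(z-e[2])/r[2]
def dep(c,d,u,v):
    e,r=ray(c,u,v); return e+r*d[int(round(v)),int(round(u))]
def tri(obs):
    A=np.zeros((3,3));b=np.zeros(3)
    for c,u,v in obs:
        e,r=ray(c,u,v); r=r/np.linalg.norm(r); P=np.eye(3)-np.outer(r,r); A+=P;b+=P@e
    x=np.linalg.solve(A,b)
    return x,[np.linalg.norm(np.cross(x-ray(c,u,v)[0],ray(c,u,v)[1]/np.linalg.norm(ray(c,u,v)[1]))) for c,u,v in obs]
def proj(c,X):
    R=np.array(c['orientation']);q=R.T@(np.array(X)-np.array(c['eye']));q=q*[1,-1,-1]
    return cv2.projectPoints(q[None],np.zeros(3),np.zeros(3),K(c),np.array(c['D'],float))[0].ravel()
def crop(tag,x0,y0,x1,y1,s,out):
    p=load(tag)[1][y0:y1,x0:x1,::-1]; cv2.imwrite(f'pics/{out}.png',cv2.resize(p,None,fx=s,fy=s,interpolation=cv2.INTER_CUBIC))
E
python3 - <<'E'
from h import *
np.set_printoptions(precision=4,suppress=True)
for n in('side','top','wrist'):
    c,p,d=snap(n,n+'0'); print(n,c)
print(env.state())
E
```

```text
side {'fx': 405.8487746052859, 'fy': 405.8487746052859, 'cx': 251.34660230956084, 'cy': 187.25704780048795, 'D': array([-0.0797,  0.    ,  0.    ,  0.    ,  0.    ]), 'eye': array([-0.1892,  0.0873,  0.7758]), 'orientation': array([[-0.5282,  0.5787, -0.6214],
       [-0.8491, -0.3701,  0.377 ],
       [-0.0118,  0.7268,  0.6868]])}
top {'fx': 423.99636921573267, 'fy': 423.99636921573267, 'cx': 254.6901798006294, 'cy': 197.20025062816248, 'D': array([-0.0561,  0.    ,  0.    ,  0.    ,  0.    ]), 'eye': array([ 0.2155, -0.2954,  1.0716]), 'orientation': array([[-0.0068,  0.9802, -0.1979],
       [-0.9999, -0.0094, -0.0123],
       [-0.0139,  0.1978,  0.9802]])}
wrist {'fx': 279.3819947555504, 'fy': 279.3819947555504, 'cx': 253.13816124608024, 'cy': 197.21525860534604, 'D': array([0.0217, 0.    , 0.    , 0.    , 0.    ]), 'eye': array([0.0506, 0.5536, 0.3729]), 'orientation': array([[ 0.2398, -0.9196, -0.3113],
       [ 0.9708,  0.2267,  0.0783],
       [-0.0014, -0.321 ,  0.9471]])}
{'clock': 0.15, 'joints': array([ 1.1137,  0.3811,  1.298 ,  0.    ,  1.4636, -0.2153]), 'dq': array([ 0.0011, -0.0015, -0.0035,  0.0011,  0.0024, -0.0005]), 'effort': array([  0.0018, -44.8626, -23.1342,  -0.0003,   0.0038,   0.    ]), 'tcp_pos': array([0.1316, 0.5339, 0.3035]), 'orientation': array([[ 0.2394,  0.9709, -0.0005],
       [ 0.9709, -0.2394, -0.001 ],
       [-0.001 , -0.0002, -1.    ]]), 'force': array([-0.7207, -0.439 ,  0.438 ]), 'wrist_torque': array([ 0.0313, -0.0062,  0.0286]), 'grip_width': 0.9986330151501829}
```

View pics/side0.png

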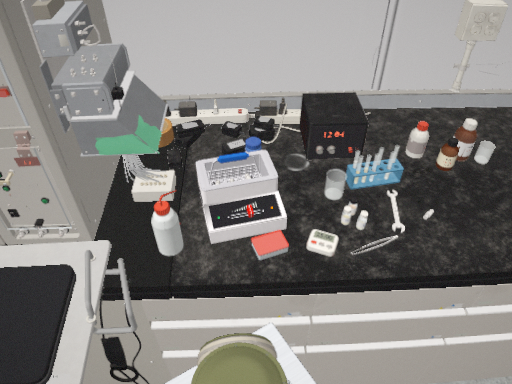

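View pics/top0.png

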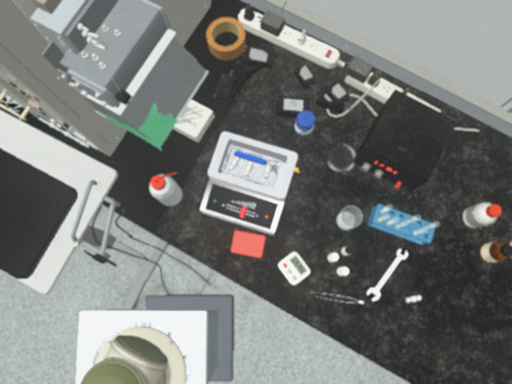

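View pics/wrist0.png

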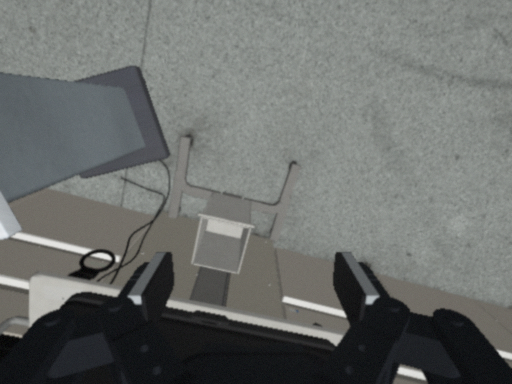

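```bash
python3 - <<'E'
from h import *
np.set_printoptions(precision=4,suppress=True)
crop('side0',180,130,310,270,5,'s1'); crop('top0',180,120,320,260,5,'t1')
for n in('side0','top0'):
    c,p,d=load(n)
    print(proj(c,[.1316,.534,.3035]),proj(c,[0,0,0]))
c,p,d=load('side0')
for u,v in [(231,157),(249,210),(205,160),(272,155),(168,230),(270,240)]: print('s',u,v,dep(c,d,u,v))
c,p,d=load('top0')
for u,v in [(248,156),(243,212),(222,135),(295,155),(160,183),(248,243),(293,268)]: print('t',u,v,dep(c,d,u,v))
E
```

```text
[-212.7082  463.1939] [241.7876 430.2966]
[-175.9211  324.5891] [139.3943 373.2518]
s 231 157 [ 0.489  -0.2679  0.1556]
s 249 210 [ 0.3808 -0.2509  0.0755]
s 205 160 [ 0.5615 -0.2301  0.1128]
s 272 155 [ 0.5974 -0.4649  0.0027]
s 168 230 [ 0.4104 -0.0585  0.0937]
s 270 240 [ 0.3154 -0.2684  0.0197]
t 248 156 [ 0.494  -0.2696  0.1593]
t 243 212 [ 0.3803 -0.255   0.0793]
t 222 135 [ 0.5602 -0.2067  0.1153]
t 295 155 [ 0.5094 -0.3789  0.1131]
t 160 183 [ 0.4364 -0.0711  0.149 ]
t 248 243 [ 0.3119 -0.2649  0.0229]
t 293 268 [ 0.2501 -0.3751  0.0163]
```

View pics/s1.png

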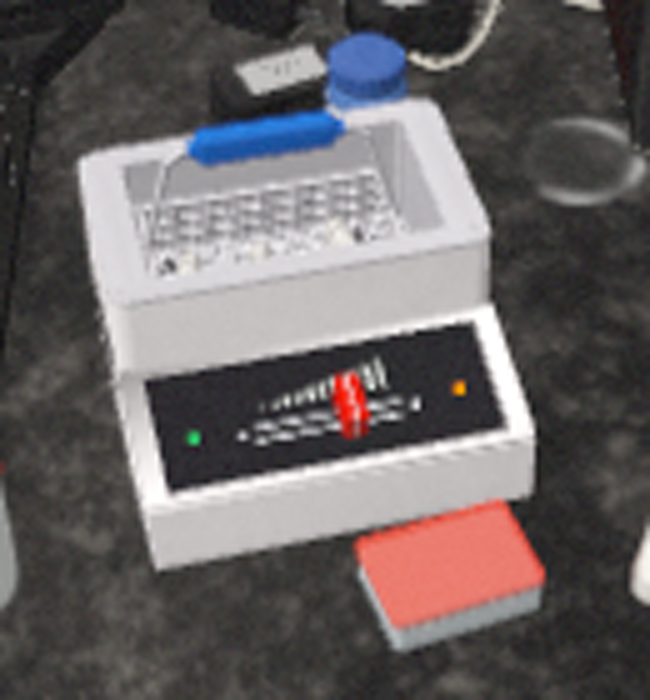

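View pics/t1.png

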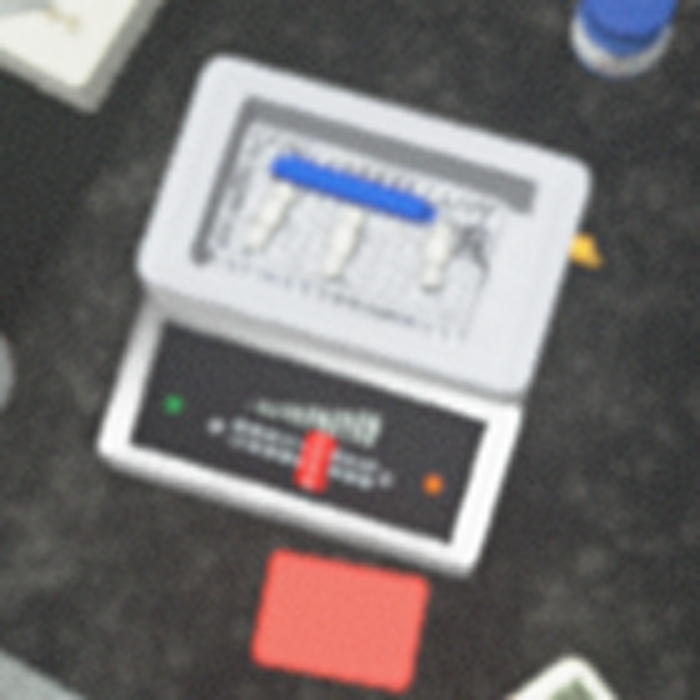

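```bash
python3 - <<'E'
from h import *
np.set_printoptions(precision=4,suppress=True)
for n in('side0','top0'):
    c,p,d=load(n)
    vv,uu=np.mgrid[0:384,0:512]
    pts=cv2.undistortPoints(np.stack([uu,vv],-1).reshape(-1,1,2).astype(float),K(c),np.array(c['D'],float)).reshape(384,512,2)
    X=np.stack([pts[...,0],-pts[...,1],-np.ones((384,512))],-1)*d[...,None]@np.array(c['orientation']).T+np.array(c['eye'])
    hsv=cv2.cvtColor(p,cv2.COLOR_RGB2HSV)
    inb=(abs(X[...,0]-.45)<.15)&(abs(X[...,1]+.27)<.15)&(d>0)
    bl=inb&(X[...,2]>.135)&(hsv[...,0]>100)&(hsv[...,0]<130)&(hsv[...,1]>120)
    P=X[bl];m=P[:,:2].mean(0);w,V=np.linalg.eigh(np.cov(P[:,:2].T));a=V[:,1];q=(P[:,:2]-m)@a
    print(n,'blue',len(P),P.mean(0),a,np.degrees(np.arctan2(-a[0]/a[1],1)),np.ptp(q),np.percentile(P[:,2],[5,50,95]), m+a*(q.max()+q.min())/2)
    rd=inb&(X[...,2]>.06)&((hsv[...,0]<8)|(hsv[...,0]>172))&(hsv[...,1]>150)
    P=X[rd];print('red',len(P),P.mean(0),P.min(0),P.max(0))
    rim=inb&(abs(X[...,2]-.115)<.006)
    P=X[rim];
    (cx,cy),(w,h),ang=cv2.minAreaRect(P[:,:2].astype(np.float32)); print('rim',len(P),np.median(P[:,2]),cx,cy,w,h,ang)
E
```

```text
side0 blue 199 [ 0.4897 -0.2729  0.1528] [0.3261 0.9453] -19.034084534571655 0.07503777670852985 [0.1447 0.154  0.1581] [ 0.4893 -0.2742]
red 54 [ 0.3803 -0.2521  0.0729] [ 0.369  -0.2623  0.0601] [ 0.409  -0.2454  0.0805]
rim 961 0.11307555726295448 0.48785367608070374 -0.27872222661972046 0.19114671647548676 0.12021266669034958 71.72300720214844
top0 blue 140 [ 0.4913 -0.2741  0.1584] [0.3237 0.9461] -18.8887990987129 0.07392571300631656 [0.1546 0.1586 0.1612] [ 0.4912 -0.2745]
red 36 [ 0.3814 -0.2544  0.0777] [ 0.3688 -0.2621  0.0605] [ 0.3923 -0.2445  0.0826]
rim 1656 0.11483534504722259 0.4876786768436432 -0.27779555320739746 0.1906334012746811 0.11679618060588837 72.19921875
```

```bash
python3 - <<'E'
from h import *
np.set_printoptions(precision=3,suppress=True,linewidth=150)
G=np.full((14,22),-9.)
for n in('side0','top0'):
    c,p,d=load(n)
    vv,uu=np.mgrid[0:384,0:512]
    pts=cv2.undistortPoints(np.stack([uu,vv],-1).reshape(-1,1,2).astype(float),K(c),np.array(c['D'],float)).reshape(384,512,2)
    X=np.stack([pts[...,0],-pts[...,1],-np.ones((384,512))],-1)*d[...,None]@np.array(c['orientation']).T+np.array(c['eye'])
    P=X[d>0]
    i=np.floor(P[:,0]/.05).astype(int); j=np.floor((P[:,1]+.5)/.05).astype(int)
    k=(i>=0)&(i<14)&(j>=0)&(j<22); np.maximum.at(G,(i[k],j[k]),P[k,2])
print('cols y from -.5 step .05; rows x from 0');print(np.round(G,2))
E
```

```text
cols y from -.5 step .05; rows x from 0
[[-0.79 -0.79 -0.78 -0.79 -0.79 -0.79  0.01  0.02  0.21  0.22  0.22  0.21  0.01  0.   -9.   -9.   -9.   -9.   -9.   -0.79 -0.79 -0.79]
 [ 0.01  0.   -0.79 -0.79 -0.79 -0.79  0.    0.01  0.2   0.21  0.21  0.02  0.01  0.   -9.   -9.   -9.   -9.   -9.   -0.79 -0.79 -0.79]
 [ 0.    0.01  0.    0.   -0.79 -0.79  0.01  0.01  0.01  0.16  0.16  0.01  0.01  0.   -0.71 -0.71 -0.79 -0.79 -0.78 -0.79 -0.79 -0.78]
 [ 0.01  0.01  0.01  0.01  0.01 -0.79 -0.69 -0.69 -0.69 -0.69 -0.69 -0.02 -0.69 -0.69  0.06 -0.72 -0.79 -0.79 -0.79 -0.79 -0.78 -0.78]
 [ 0.06  0.02  0.02  0.02  0.01  0.01  0.   -0.79 -0.78 -0.79 -0.79 -0.79 -0.77  0.06  0.09  0.09  0.09 -0.79 -0.79 -0.79 -0.79 -0.79]
 [ 0.06  0.02  0.03  0.02  0.03  0.03  0.01  0.01  0.   -0.79 -0.78  0.07  0.01  0.06  0.09  0.1   0.09 -0.79 -0.79 -0.79 -0.79 -0.79]
 [ 0.07  0.01  0.01  0.06  0.06  0.03  0.01  0.01  0.01  0.   -0.    0.08  0.09  0.09  0.09  0.09  0.09 -0.79 -0.79 -0.78 -0.79 -0.79]
 [ 0.07  0.01  0.01  0.07  0.08  0.08  0.06  0.05  0.01  0.01  0.01  0.09  0.1   0.09  0.09  0.09  0.09 -0.69 -0.79 -0.79 -0.79 -9.  ]
 [ 0.01  0.    0.12  0.12  0.12  0.12  0.07  0.03  0.17  0.15  0.01  0.08  0.1   0.09  0.1   0.09  0.09 -0.5  -9.   -9.   -9.   -9.  ]
 [ 0.01  0.01  0.12  0.16  0.16  0.16  0.12  0.16  0.29  0.12  0.01  0.06  0.09  0.09  0.09  0.09  0.1  -0.79 -0.72 -0.79 -9.   -9.  ]
 [ 0.01  0.01  0.12  0.12  0.16  0.16  0.12  0.29  0.46  0.41  0.4   0.57  0.55  0.06  0.25  0.09  0.09  0.09 -0.79 -0.8  -9.   -9.  ]
 [ 0.01  0.06  0.04  0.    0.12  0.12  0.25  0.31  0.5   0.52  0.52  0.58  0.52  0.42  0.26  0.26  0.06  0.06 -0.79 -9.   -9.   -9.  ]
 [ 0.02  0.07  0.07  0.01  0.01  0.01  0.29  0.34  0.5   0.54  0.56  0.57 -9.    0.38  0.35  0.27  0.06  0.06 -9.   -9.   -9.   -9.  ]
 [ 0.07  0.04  0.04  0.03  0.01  0.03  0.3   0.41  0.52  0.53  0.54 -9.   -9.   -9.   -9.    0.21  0.19  0.11  0.   -9.   -9.   -9.  ]]
```

Emit:
drive_tool(rows=[{"claw": 0,"linear": [-228,260,0],"delta_rot": [0,0,0]},{"claw": 0,"linear": [-228,260,0],"delta_rot": [0,0,0]},{"claw": 0,"linear": [-228,260,0],"delta_rot": [0,0,0]},{"claw": 0,"linear": [-228,260,0],"delta_rot": [0,0,0]},{"claw": 0,"linear": [-228,260,0],"delta_rot": [0,0,0]},{"claw": 0,"linear": [-228,260,0],"delta_rot": [0,0,0]},{"claw": 0,"linear": [-228,260,0],"delta_rot": [0,0,0]},{"claw": 0,"linear": [-228,260,0],"delta_rot": [0,0,0]},{"claw": 0,"linear": [-228,260,0],"delta_rot": [0,0,0]},{"claw": 0,"linear": [-469,330,0],"delta_rot": [0,0,4.3]},{"claw": 0,"linear": [-469,330,0],"delta_rot": [0,0,4.3]},{"claw": 0,"linear": [-469,330,0],"delta_rot": [0,0,4.3]},{"claw": 0,"linear": [-469,330,0],"delta_rot": [0,0,4.3]},{"claw": 0,"linear": [-469,330,0],"delta_rot": [0,0,4.3]},{"claw": 0,"linear": [-469,330,0],"delta_rot": [0,0,4.3]},{"claw": 0,"linear": [-469,330,0],"delta_rot": [0,0,4.3]}])

```text
clock: 1.48
tcp_pos: [0.3402, -0.0067, 0.304]
orientation: [[0.321, 0.947, 0.0], [0.947, -0.321, -0.003], [-0.003, 0.001, -1.0]]
force: [0.5, 0.9, 0.2]
grip_width: 0.502
```

Emit:
drive_tool(rows=[{"claw": 0,"linear": [-222,112,20],"delta_rot": [0,0,0]},{"claw": 0,"linear": [-222,112,20],"delta_rot": [0,0,0]},{"claw": 0,"linear": [-222,112,20],"delta_rot": [0,0,0]},{"claw": 0,"linear": [-222,112,20],"delta_rot": [0,0,0]},{"claw": 0,"linear": [-222,112,20],"delta_rot": [0,0,0]},{"claw": 0,"linear": [-222,112,20],"delta_rot": [0,0,0]},{"claw": 0,"linear": [-222,112,20],"delta_rot": [0,0,0]},{"claw": 0,"linear": [-222,112,20],"delta_rot": [0,0,0]}])

```text
clock: 2.15
tcp_pos: [0.3751, -0.2547, 0.2839]
orientation: [[0.323, 0.946, -0.001], [0.946, -0.323, -0.002], [-0.002, -0.0, -1.0]]
force: [0.2, 1.2, -0.7]
grip_width: 0.497
```

```bash
python3 - <<'E'
from h import *
np.set_printoptions(precision=4,suppress=True)
snap('wrist','w1'); s=env.state();print(s['clock'],s['joints'],s['tcp_pos'],s['force'])
c=load('w1')[0];print(c['eye'])
cv2.imwrite('pics/w1b.png',cv2.resize(load('w1')[1][:,:,::-1],None,fx=1.5,fy=1.5))
E
```

```text
2.2 [-0.8555  0.2273  1.5863 -0.0018  1.3274 -2.0981] [ 0.375  -0.253   0.2842] [0.4554 0.113  0.0393]
[ 0.2962 -0.2279  0.3534]
```

View pics/w1b.png

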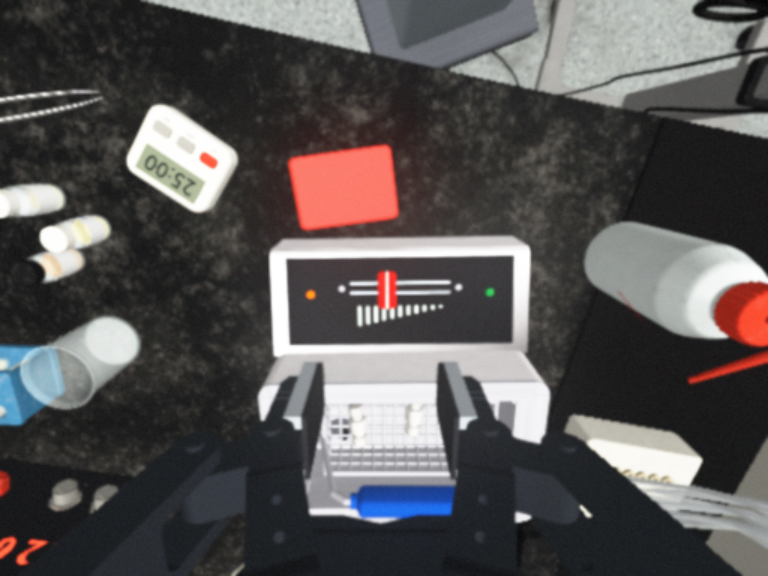

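```bash
python3 - <<'E'
from h import *
np.set_printoptions(precision=4,suppress=True)
crop('w1',170,150,370,260,4,'w1c')
c,p,d=load('w1'); ct=load('top0')[0]; cs=load('side0')[0]
m=((lambda h:((h[...,0]<8)|(h[...,0]>172))&(h[...,1]>150))(cv2.cvtColor(p,cv2.COLOR_RGB2HSV)))
v,u=np.nonzero(m[175:215,240:275]); print(u.min()+240,u.max()+240,v.min()+175,v.max()+175)
print(dep(c,d,258,190),atz(c,258,190,.078))
for u,v in[(228,192.5),(306,192)]: print(atz(c,u,v,.06),dep(c,d,u,v))
E
```

```text
251 264 180 205
[ 0.3787 -0.2515  0.0772] [ 0.3785 -0.2514  0.078 ]
[ 0.3759 -0.2852  0.06  ] [ 0.3761 -0.2853  0.0595]
[ 0.4031 -0.2037  0.06  ] [ 0.4029 -0.2038  0.0605]
```

View pics/w1c.png

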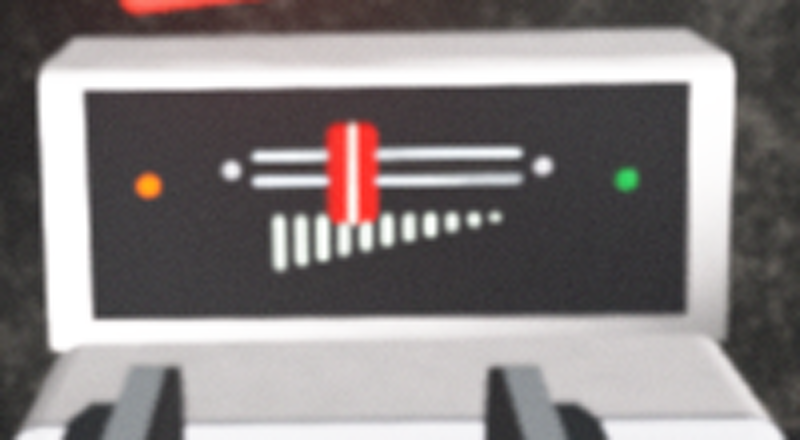

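```bash
python3 -c "
from h import *
crop('top0',225,195,265,225,18,'t2');crop('side0',230,195,270,225,18,'s2')"
```

```text
(no output)
```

View pics/t2.png

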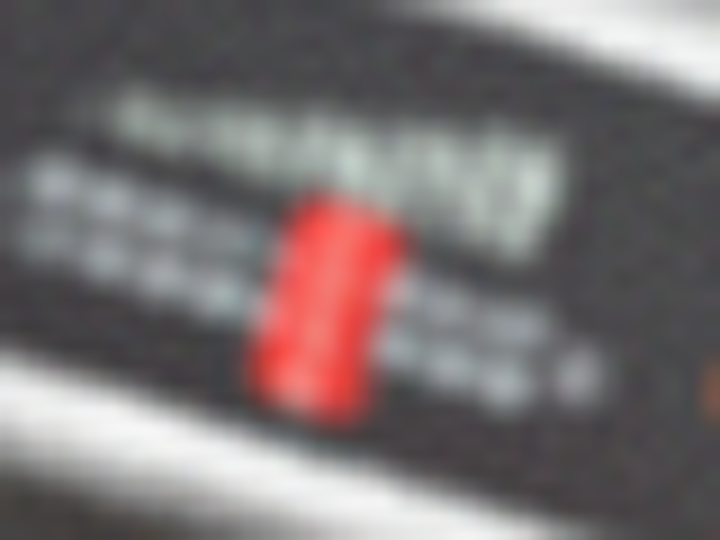

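View pics/s2.png

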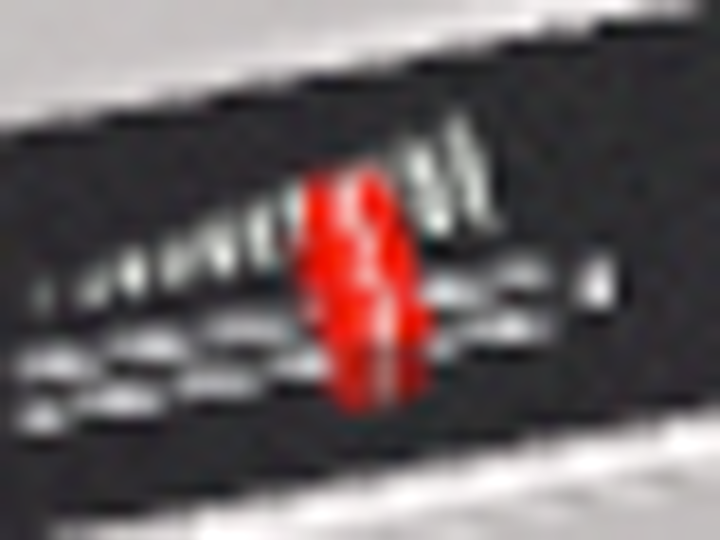

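```bash
python3 - <<'E'
from h import *
np.set_printoptions(precision=4,suppress=True)
c=load('w1')[0]; ct=load('top0')[0]; cs=load('side0')[0]
print(tri([(c,257.8,193),(ct,243.1,211.6),(cs,250,209.3)]))
print(tri([(c,257.8,193),(ct,243.1,211.6)])); print(tri([(c,257.8,193),(cs,250,209.3)]))
print(atz(c,257.8,193,.079),atz(ct,243.1,211.6,.079),atz(cs,250,209.3,.079))
s=env.state();R=s['orientation'];t=s['tcp_pos']
print(R.T@(np.array([.3785,-.2525,.079])-t))
E
```

```text
(array([ 0.3823, -0.2542,  0.0746]), [np.float64(0.0012410080214153353), np.float64(0.0008659521245831866), np.float64(0.00038636015824788385)])
(array([ 0.3836, -0.2541,  0.0692]), [np.float64(0.0009221117528217906), np.float64(0.0009221117528218925)])
(array([ 0.3817, -0.2534,  0.0758]), [np.float64(0.000737741635238182), np.float64(0.0007377416352381434)])
[ 0.3812 -0.2526  0.079 ] [ 0.3813 -0.2552  0.079 ] [ 0.3786 -0.2524  0.079 ]
[0.0019 0.0033 0.2051]
```

Emit:
drive_tool(squeeze=20, rows=[{"claw": 0,"linear": [2,6,40],"delta_rot": [0,0,0]},{"claw": 0,"linear": [2,6,80],"delta_rot": [0,0,0]},{"claw": 0,"linear": [2,6,110],"delta_rot": [0,0,0]},{"claw": 0,"linear": [2,6,130],"delta_rot": [0,0,0]},{"claw": 0,"linear": [2,6,145],"delta_rot": [0,0,0]},{"claw": 0,"linear": [2,6,145],"delta_rot": [0,0,0]},{"claw": 0,"linear": [2,6,145],"delta_rot": [0,0,0]}])

```text
clock: 2.78
tcp_pos: [0.3813, -0.2519, 0.1395]
orientation: [[0.32, 0.947, -0.002], [0.947, -0.32, -0.001], [-0.001, -0.001, -1.0]]
force: [-0.5, 0.6, 0.8]
grip_width: 0.5
```

```bash
python3 - <<'E'
from h import *
snap('wrist','w2');crop('w2',100,100,400,320,2.6,'w2c')
snap('side','s3');crop('s3',180,130,310,240,6,'s3c')
E
```

```text
(no output)
```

View pics/w2c.png

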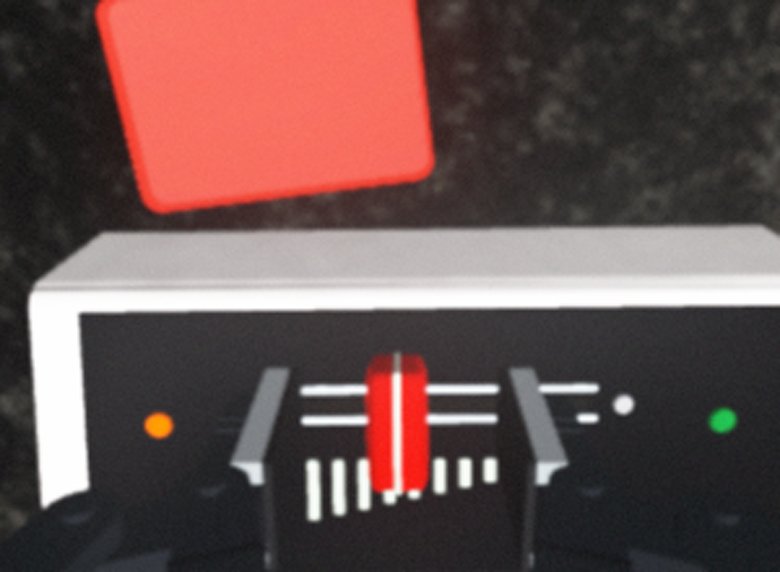

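View pics/s3c.png

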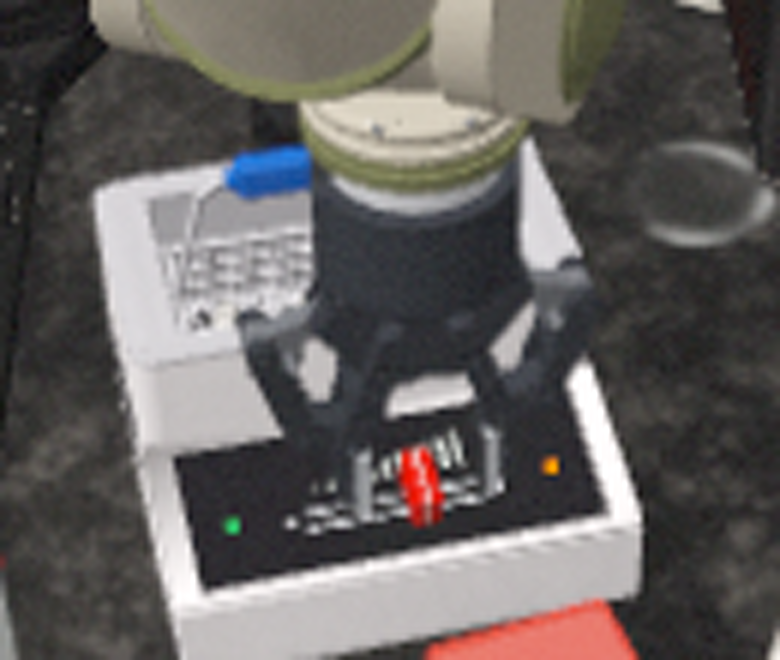

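Emit:
drive_tool(squeeze=20, rows=[{"claw": -1,"linear": [0,0,0],"delta_rot": [0,0,0]},{"claw": -1,"linear": [0,0,0],"delta_rot": [0,0,0]},{"claw": -1,"linear": [0,0,0],"delta_rot": [0,0,0]},{"claw": -1,"linear": [0,0,0],"delta_rot": [0,0,0]},{"claw": -1,"linear": [0,0,0],"delta_rot": [0,0,0]},{"claw": -1,"linear": [0,0,0],"delta_rot": [0,0,0]},{"claw": -1,"linear": [0,0,0],"delta_rot": [0,0,0]},{"claw": -1,"linear": [0,0,0],"delta_rot": [0,0,0]}])

```text
clock: 3.55
tcp_pos: [0.3818, -0.2529, 0.1414]
orientation: [[0.321, 0.947, 0.002], [0.947, -0.321, -0.004], [-0.003, 0.003, -1.0]]
force: [-0.7, 1.9, 7.9]
grip_width: 0.129
```

Emit:
drive_tool(rows=[{"claw": -1,"linear": [0,0,-4],"delta_rot": [0,0,0]},{"claw": -1,"linear": [0,0,-4],"delta_rot": [0,0,0]},{"claw": -1,"linear": [6,0,-4],"delta_rot": [0,0,0]},{"claw": -1,"linear": [12,0,-4],"delta_rot": [0,0,0]},{"claw": -1,"linear": [18,0,-4],"delta_rot": [0,0,0]},{"claw": -1,"linear": [24,0,-4],"delta_rot": [0,0,0]},{"claw": -1,"linear": [30,0,-4],"delta_rot": [0,0,0]},{"claw": -1,"linear": [36,0,-4],"delta_rot": [0,0,0]},{"claw": -1,"linear": [36,0,-4],"delta_rot": [0,0,0]}])

```text
clock: 4.3
tcp_pos: [0.393, -0.217, 0.145]
orientation: [[0.32, 0.948, -0.0], [0.948, -0.32, -0.002], [-0.002, 0.0, -1.0]]
force: [-4.9, 3.9, -9.6]
grip_width: 0.13
```

Emit:
drive_tool(rows=[{"claw": -1,"linear": [2,0,1],"delta_rot": [0,0,0]},{"claw": -1,"linear": [4,0,1],"delta_rot": [0,0,0]},{"claw": -1,"linear": [4,0,1],"delta_rot": [0,0,0]}])

```text
clock: 4.55
tcp_pos: [0.394, -0.2141, 0.1449]
orientation: [[0.318, 0.948, -0.001], [0.948, -0.318, -0.006], [-0.006, 0.001, -1.0]]
force: [-11.9, -7.8, 0.9]
grip_width: 0.132
```

Emit:
drive_tool(rows=[{"claw": -1,"linear": [2,0,0],"delta_rot": [0,0,0]},{"claw": -1,"linear": [3,0,0],"delta_rot": [0,0,0]},{"claw": -1,"linear": [3,0,0],"delta_rot": [0,0,0]}])

```text
clock: 4.8
tcp_pos: [0.3943, -0.2134, 0.1451]
orientation: [[0.317, 0.948, -0.003], [0.948, -0.317, -0.012], [-0.012, 0.001, -1.0]]
force: [-15.6, -16.3, -12.4]
grip_width: 0.131
```

Emit:
drive_tool(rows=[{"claw": 0,"linear": [0,0,0],"delta_rot": [0,0,0]},{"claw": 0,"linear": [0,0,0],"delta_rot": [0,0,0]},{"claw": 0,"linear": [0,0,0],"delta_rot": [0,0,0]},{"claw": 0,"linear": [0,0,0],"delta_rot": [0,0,0]},{"claw": 0,"linear": [0,0,0],"delta_rot": [0,0,0]},{"claw": 0,"linear": [0,0,-40],"delta_rot": [0,0.7,0]},{"claw": 0,"linear": [0,0,-80],"delta_rot": [0,0.7,0]},{"claw": 0,"linear": [0,0,-120],"delta_rot": [0,0.7,0]},{"claw": 0,"linear": [0,0,-150],"delta_rot": [0,0.7,0]},{"claw": 0,"linear": [0,0,-150],"delta_rot": [0,0.7,0]}])

```text
clock: 5.63
tcp_pos: [0.396, -0.2123, 0.3009]
orientation: [[0.316, 0.949, 0.009], [0.949, -0.316, -0.008], [-0.004, 0.011, -1.0]]
force: [0.7, -0.4, 0.1]
grip_width: 0.498
```

```bash
python3 - <<'E'
from h import *
np.set_printoptions(precision=4,suppress=True)
snap('wrist','w3');s=env.state();print(s)
cv2.imwrite('pics/w3b.png',cv2.resize(load('w3')[1][:,:,::-1],None,fx=1.5,fy=1.5))
E
```

```text
{'clock': 5.6833, 'joints': array([-0.7572,  0.2054,  1.5733,  0.0007,  1.3554, -2.0063]), 'dq': array([-0.0031,  0.0523,  0.0865, -0.0011, -0.0408, -0.0016]), 'effort': array([  0.1053, -36.7004, -24.0686,   0.0014,   0.4346,   0.0041]), 'tcp_pos': array([ 0.3954, -0.2119,  0.2978]), 'orientation': array([[ 0.3164,  0.9486,  0.0059],
       [ 0.9486, -0.3164, -0.0046],
       [-0.0025,  0.0071, -1.    ]]), 'force': array([-1.2926, -0.1289, -0.6226]), 'wrist_torque': array([ 0.0639,  0.0309, -0.0157]), 'grip_width': 0.5017184531950302}
```

View pics/w3b.png

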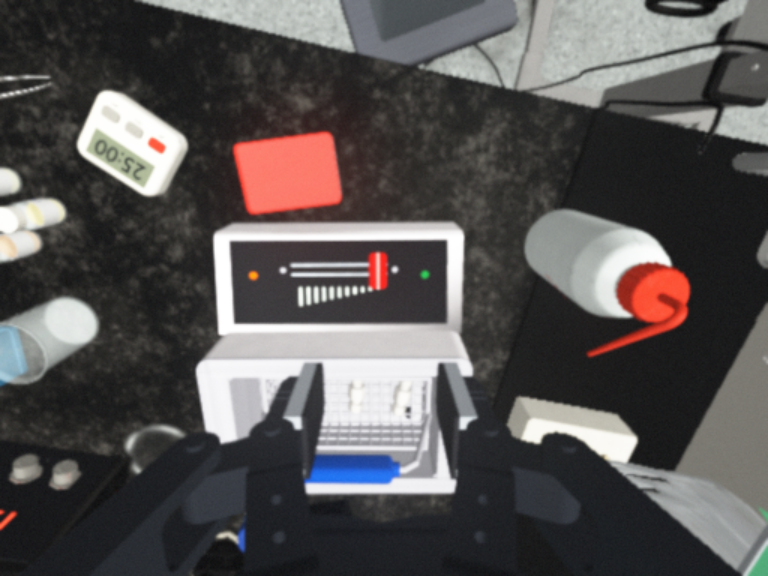

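```bash
python3 - <<'E'
from h import *
np.set_printoptions(precision=3,suppress=True)
for n in('side0','top0'):
    c,p,d=load(n)
    vv,uu=np.mgrid[0:384,0:512]
    pts=cv2.undistortPoints(np.stack([uu,vv],-1).reshape(-1,1,2).astype(float),K(c),np.array(c['D'],float)).reshape(384,512,2)
    X=np.stack([pts[...,0],-pts[...,1],-np.ones((384,512))],-1)*d[...,None]@np.array(c['orientation']).T+np.array(c['eye'])
    for z0,z1 in[(.18,.25),(.25,.32),(.32,.4),(.4,.6),(.6,1)]:
        P=X[(d>0)&(X[...,2]>z0)&(X[...,2]<z1)&(X[...,0]>.3)]
        if len(P): r=np.hypot(P[:,0]-.49,P[:,1]+.274);i=np.argsort(r)[:3]; print(n,z0,r[i],P[i[0]])
s=env.state();R=s['orientation'];t=s['tcp_pos']
print(R.T@(np.array([.4902,-.2744,.285])-t))
a=np.radians(-19); T=np.array([[np.cos(a),np.sin(a),0],[np.sin(a),-np.cos(a),0],[0,0,-1]])
from scipy.spatial.transform import Rotation as Ro
print(Ro.from_matrix(R.T@T).as_rotvec(degrees=True))
E
```

```text
side0 0.18 [0.159 0.159 0.159] [ 0.574 -0.139  0.246]
side0 0.25 [0.158 0.16  0.16 ] [ 0.541 -0.124  0.252]
side0 0.32 [0.214 0.215 0.215] [ 0.543 -0.066  0.379]
side0 0.4 [0.221 0.222 0.222] [ 0.538 -0.058  0.435]
top0 0.18 [0.158 0.159 0.159] [ 0.566 -0.135  0.249]
top0 0.25 [0.158 0.158 0.158] [ 0.57  -0.137  0.25 ]
top0 0.32 [0.211 0.213 0.214] [ 0.592 -0.089  0.321]
top0 0.4 [0.219 0.22  0.22 ] [ 0.536 -0.06   0.438]
[-0.029  0.11   0.014]
[ 0.431 -0.206 90.554]
```

Emit:
drive_tool(rows=[{"claw": 0,"linear": [-10,40,5],"delta_rot": [0,0,7]},{"claw": 0,"linear": [-20,75,10],"delta_rot": [0,0,14]},{"claw": 0,"linear": [-29,110,14],"delta_rot": [0.1,0,21]},{"claw": 0,"linear": [-29,110,14],"delta_rot": [0.1,0,28]},{"claw": 0,"linear": [-29,110,14],"delta_rot": [0.2,-0.1,35]},{"claw": 0,"linear": [-29,110,14],"delta_rot": [0.2,-0.1,42]},{"claw": 0,"linear": [-29,110,14],"delta_rot": [0.2,-0.1,49]},{"claw": 0,"linear": [-29,110,14],"delta_rot": [0.3,-0.1,56]},{"claw": 0,"linear": [-29,110,14],"delta_rot": [0.3,-0.1,63]},{"claw": 0,"linear": [-29,110,14],"delta_rot": [0.3,-0.2,70]},{"claw": 0,"linear": [-29,110,14],"delta_rot": [0.4,-0.2,77]},{"claw": 0,"linear": [-29,110,14],"delta_rot": [0.4,-0.2,84]},{"claw": 0,"linear": [-29,110,14],"delta_rot": [0.4,-0.2,90.5]},{"claw": 0,"linear": [-29,110,14],"delta_rot": [0.4,-0.2,90.5]},{"claw": 0,"linear": [-29,110,14],"delta_rot": [0.4,-0.2,90.5]}])

```text
clock: 6.93
tcp_pos: [0.4906, -0.2741, 0.2836]
orientation: [[0.947, -0.321, -0.001], [-0.321, -0.947, 0.001], [-0.001, -0.001, -1.0]]
force: [-0.1, -0.5, 0.3]
grip_width: 0.501
```

```bash
python3 - <<'E'
from h import *
np.set_printoptions(precision=4,suppress=True)
snap('wrist','w4');s=env.state();print(s['joints'],s['tcp_pos'],s['orientation'])
cv2.imwrite('pics/w4b.png',cv2.resize(load('w4')[1][:,:,::-1],None,fx=1.5,fy=1.5))
E
```

```text
[-0.7201  0.4169  1.2986 -0.      1.4271 -0.3932] [ 0.4906 -0.2741  0.2838] [[ 0.947  -0.3211 -0.0007]
 [-0.3211 -0.947   0.0006]
 [-0.0009 -0.0004 -1.    ]]
```

View pics/w4b.png

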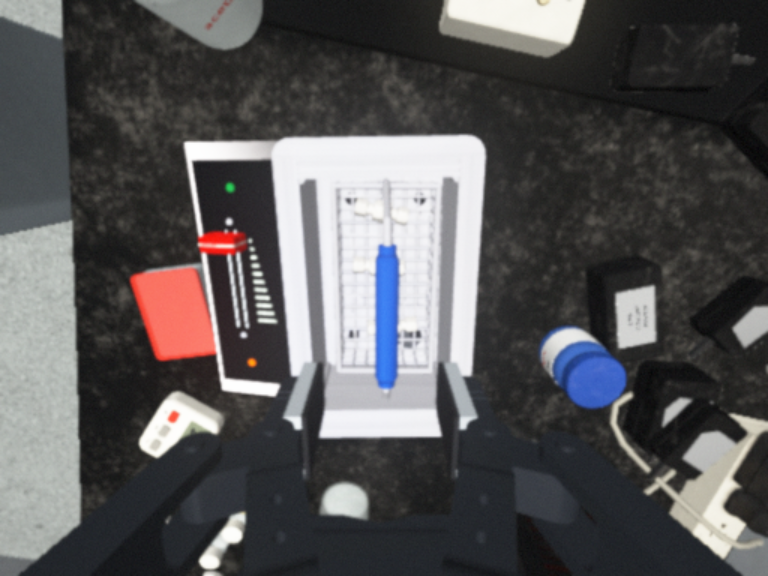

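```bash
python3 - <<'E'
from h import *
np.set_printoptions(precision=4,suppress=True)
c,p,d=load('w4')
crop('w4',200,100,320,300,3,'w4c')
a=atz(c,258.5,164,.159);b=atz(c,257.3,259,.159)
print(a,b,(a+b)/2,np.linalg.norm(a-b),np.degrees(np.arctan2(-(a-b)[0],(a-b)[1])))
for v in(180,200,220,240): print(dep(c,d,258,v))
# triangulate sleeve ends vs top image
ct=load('top0')[0];cs=load('side0')[0]
# ends: +y end, -y end (top crop/5+180,120 ; side crop/5+180,130)
print(tri([(c,258.5,164),(ct,180+277/5,120+165/5),(cs,180+192/5,130+138/5)]))
print(tri([(c,257.3,259),(ct,180+433/5,120+211/5),(cs,180+343/5,130+118/5)]))
# tank mouth inner edges at rim z .115
for u,v in[(200,118),(294,118)]:print(atz(c,u,v,.115))
E
```

```text
[ 0.5067 -0.236   0.159 ] [ 0.4817 -0.3081  0.159 ] [ 0.4942 -0.272   0.159 ] 0.0763917048628789 -19.126111696971368
[ 0.5026 -0.2471  0.1584]
[ 0.4979 -0.2613  0.1592]
[ 0.4928 -0.2765  0.1591]
[ 0.4874 -0.2928  0.1584]
(array([ 0.505, -0.24 ,  0.153]), [np.float64(0.0031143257137920227), np.float64(0.0018213736694636061), np.float64(0.0021966478900973694)])
(array([ 0.4805, -0.3118,  0.1529]), [np.float64(0.00010738768242374907), np.float64(0.0007077927019538858), np.float64(0.0007891281964835775)])
[ 0.4711 -0.1934  0.115 ]
[ 0.5441 -0.2181  0.115 ]
```

View pics/w4c.png

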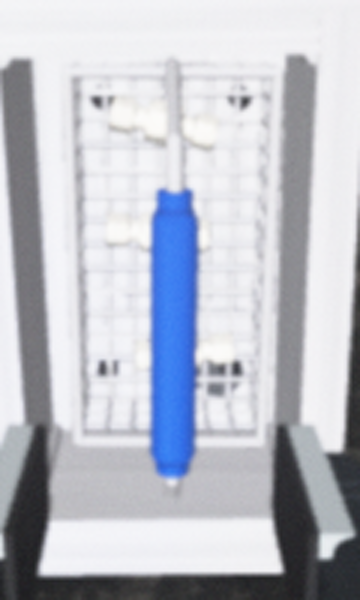

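Emit:
drive_tool(rows=[{"claw": 0,"linear": [1,-1,25],"delta_rot": [0,0,0.3]},{"claw": 0,"linear": [1,-1,45],"delta_rot": [0,0,0.3]},{"claw": 0,"linear": [1,-1,65],"delta_rot": [0,0,0.3]},{"claw": 0,"linear": [1,-1,80],"delta_rot": [0,0,0.3]},{"claw": 0,"linear": [1,-1,80],"delta_rot": [0,0,0.3]},{"claw": 0,"linear": [1,-1,80],"delta_rot": [0,0,0.3]}])

```text
clock: 7.48
tcp_pos: [0.4918, -0.2733, 0.2035]
orientation: [[0.946, -0.324, -0.002], [-0.324, -0.946, 0.002], [-0.002, -0.001, -1.0]]
force: [0.9, 0.7, 0.4]
grip_width: 0.499
```

```bash
python3 - <<'E'
from h import *
np.set_printoptions(precision=4,suppress=True)
snap('wrist','w5');s=env.state();print(s['tcp_pos'],s['orientation'],s['force'])
crop('w5',130,80,390,384,1.95,'w5b')
snap('side','s5');crop('s5',180,130,310,240,6,'s5c')
E
```

```text
[ 0.4921 -0.2736  0.2044] [[ 0.9458 -0.3247 -0.0002]
 [-0.3247 -0.9458  0.0002]
 [-0.0002 -0.0001 -1.    ]] [-0.671   0.5492  0.1365]
```

View pics/w5b.png

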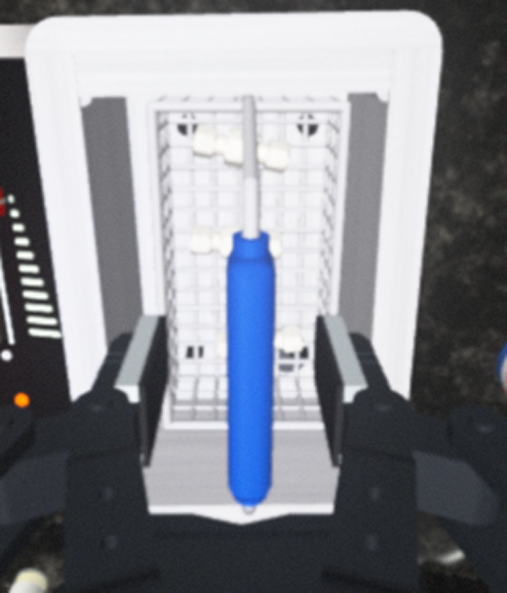

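View pics/s5c.png

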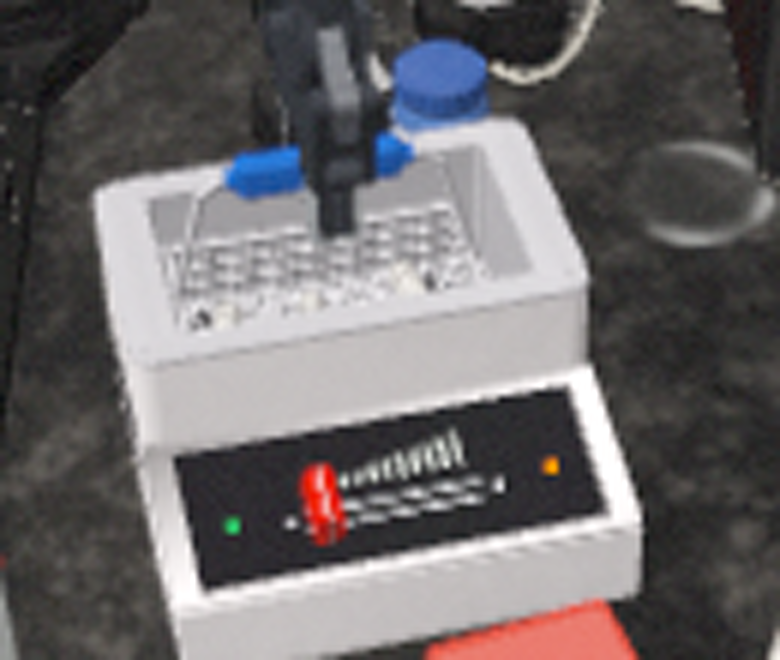

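Emit:
drive_tool(squeeze=70, rows=[{"claw": 0,"linear": [2.5,-2.5,0],"delta_rot": [0,0,0]},{"claw": 0,"linear": [2.5,-2.5,0],"delta_rot": [0,0,0]},{"claw": -0.5,"linear": [2.5,-2.5,0],"delta_rot": [0,0,0]},{"claw": -0.5,"linear": [2.5,-2.5,0],"delta_rot": [0,0,0]},{"claw": -0.5,"linear": [2.5,-2.5,0],"delta_rot": [0,0,0]},{"claw": -0.5,"linear": [2.5,-2.5,0],"delta_rot": [0,0,0]}])

```text
clock: 8.08
tcp_pos: [0.4953, -0.2721, 0.2049]
orientation: [[0.946, -0.325, 0.001], [-0.325, -0.946, -0.001], [0.001, 0.0, -1.0]]
force: [0.7, -0.2, -0.6]
grip_width: 0.249
```

```bash
python3 - <<'E'
from h import *
np.set_printoptions(precision=4,suppress=True)
snap('wrist','w6');s=env.state();print(s['tcp_pos'],s['orientation'],s['force'],s['grip_width'])
crop('w6',130,80,390,384,1.95,'w6b')
E
```

```text
[ 0.4953 -0.2721  0.2049] [[ 0.9457 -0.3251  0.0006]
 [-0.3251 -0.9457 -0.0005]
 [ 0.0008  0.0003 -1.    ]] [-0.0331 -0.7198 -1.3785] 0.24772539746418676
```

View pics/w6b.png

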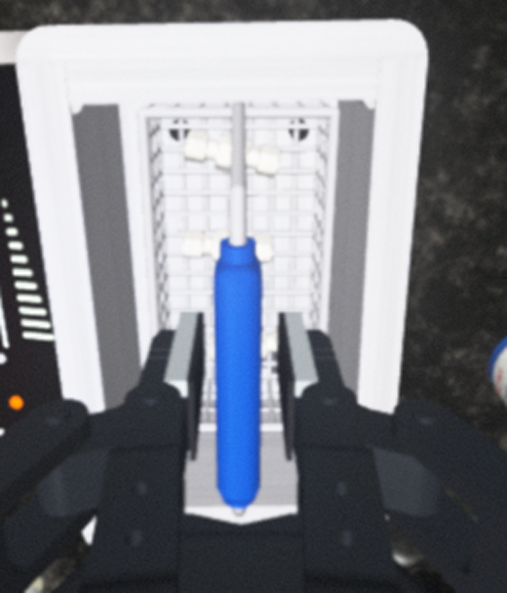

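Emit:
drive_tool(squeeze=70, rows=[{"claw": -0.5,"linear": [-1,0,0],"delta_rot": [0,0,0]},{"claw": -0.5,"linear": [-1,0,0],"delta_rot": [0,0,0]},{"claw": -0.6,"linear": [-1,0,0],"delta_rot": [0,0,0]},{"claw": -0.68,"linear": [-1,0,0],"delta_rot": [0,0,0]},{"claw": -1,"linear": [-1,0,0],"delta_rot": [0,0,0]},{"claw": -1,"linear": [-1,0,0],"delta_rot": [0,0,0]},{"claw": -1,"linear": [-1,0,0],"delta_rot": [0,0,0]},{"claw": -1,"linear": [-1,0,0],"delta_rot": [0,0,0]},{"claw": -1,"linear": [-1,0,0],"delta_rot": [0,0,0]}])

```text
clock: 8.88
tcp_pos: [0.4945, -0.2719, 0.205]
orientation: [[0.946, -0.325, 0.001], [-0.325, -0.946, -0.001], [0.001, 0.0, -1.0]]
force: [1.1, 0.3, 2.0]
grip_width: 0.124
```

```bash
python3 - <<'E'
from h import *
np.set_printoptions(precision=4,suppress=True)
snap('wrist','w7');s=env.state();print(s['tcp_pos'],s['orientation'],s['force'],s['wrist_torque'],s['grip_width'])
crop('w7',130,80,390,384,1.95,'w7b')
E
```

```text
[ 0.4945 -0.2719  0.205 ] [[ 0.9457 -0.325   0.0011]
 [-0.325  -0.9457 -0.0008]
 [ 0.0013  0.0004 -1.    ]] [0.1398 0.2266 1.3175] [-0.0166 -0.1977 -0.0012] 0.12450535660147985
```

View pics/w7b.png

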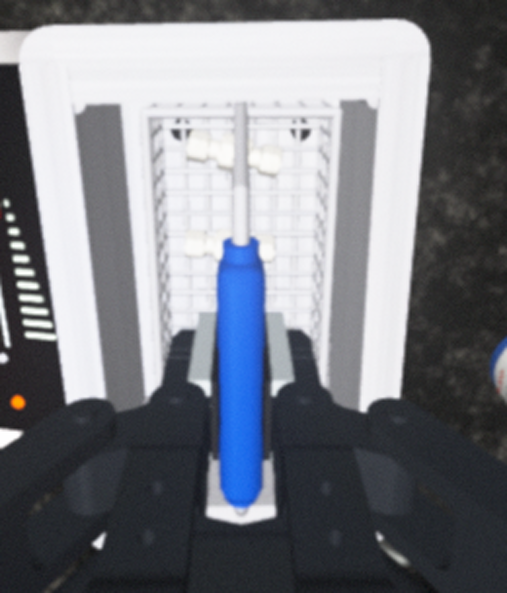

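Emit:
drive_tool(rows=[{"claw": -1,"linear": [0,0,-1],"delta_rot": [0,0,0]},{"claw": -1,"linear": [0,0,-3],"delta_rot": [0,0,0]},{"claw": -1,"linear": [0,0,-6],"delta_rot": [0,0,0]},{"claw": -1,"linear": [0,0,-9],"delta_rot": [0,0,0]},{"claw": -1,"linear": [0,0,-12],"delta_rot": [0,0,0]},{"claw": -1,"linear": [0,0,-12],"delta_rot": [0,0,0]},{"claw": -1,"linear": [0,0,-12],"delta_rot": [0,0,0]}])

```text
clock: 9.52
tcp_pos: [0.4945, -0.2719, 0.2172]
orientation: [[0.946, -0.325, 0.001], [-0.325, -0.946, -0.001], [0.002, 0.001, -1.0]]
force: [0.2, 0.1, -3.3]
grip_width: 0.128
```

```bash
python3 - <<'E'
from h import *
np.set_printoptions(precision=4,suppress=True)
snap('wrist','w8');s=env.state();print(s['tcp_pos'],s['orientation'],s['force'],s['wrist_torque'],s['grip_width'])
crop('w8',130,80,390,384,1.95,'w8b')
snap('side','s8');crop('s8',180,130,310,240,6,'s8c')
E
```

```text
[ 0.4944 -0.2718  0.217 ] [[ 0.9457 -0.325   0.0011]
 [-0.325  -0.9457 -0.0008]
 [ 0.0013  0.0004 -1.    ]] [-0.0816  0.2655 -3.0058] [-0.0016 -0.0251 -0.0736] 0.12621334444724663
```

View pics/w8b.png

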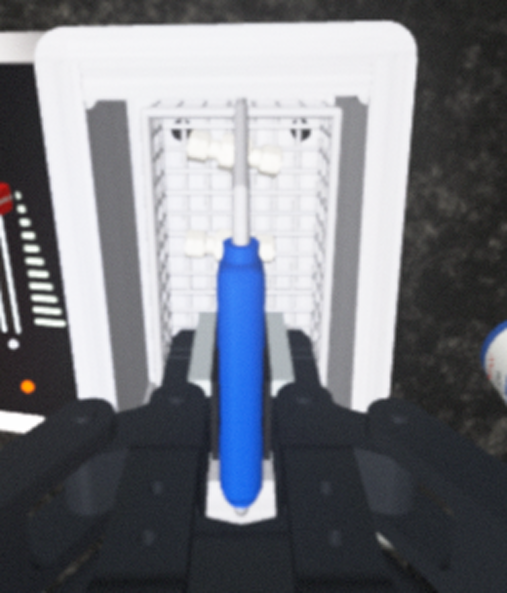

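View pics/s8c.png

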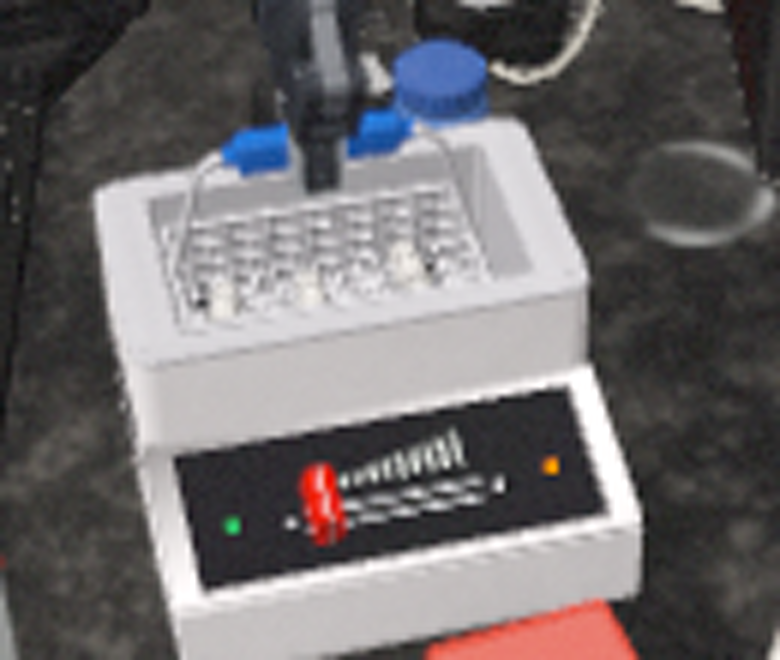

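Emit:
drive_tool(rows=[{"claw": -1,"linear": [0,0,-3],"delta_rot": [0,0,0]},{"claw": -1,"linear": [0,0,-8],"delta_rot": [0,0,0]},{"claw": -1,"linear": [0,0,-15],"delta_rot": [0,0,0]},{"claw": -1,"linear": [0,0,-22],"delta_rot": [0,0,0]},{"claw": -1,"linear": [0,0,-29],"delta_rot": [0,0,0]},{"claw": -1,"linear": [0,0,-36],"delta_rot": [0,0,0]},{"claw": -1,"linear": [0,0,-43],"delta_rot": [0,0,0]},{"claw": -1,"linear": [0,0,-50],"delta_rot": [0,0,0]},{"claw": -1,"linear": [0,0,-57],"delta_rot": [0,0,0]},{"claw": -1,"linear": [0,0,-64],"delta_rot": [0,0,0]},{"claw": -1,"linear": [0,0,-71],"delta_rot": [0,0,0]},{"claw": -1,"linear": [0,0,-78],"delta_rot": [0,0,0]},{"claw": -1,"linear": [0,0,-85],"delta_rot": [0,0,0]},{"claw": -1,"linear": [0,0,-91],"delta_rot": [0,0,0]},{"claw": -1,"linear": [0,0,-96],"delta_rot": [0,0,0]},{"claw": -1,"linear": [0,0,-100],"delta_rot": [0,0,0]},{"claw": -1,"linear": [0,0,-102],"delta_rot": [0,0,0]},{"claw": -1,"linear": [0,0,-103],"delta_rot": [0,0,0]},{"claw": -1,"linear": [0,0,-103],"delta_rot": [0,0,0]},{"claw": -1,"linear": [0,0,-103],"delta_rot": [0,0,0]}])

```text
clock: 11.28
tcp_pos: [0.4943, -0.2717, 0.3197]
orientation: [[0.946, -0.325, 0.0], [-0.325, -0.946, -0.0], [0.001, 0.0, -1.0]]
force: [0.6, -0.4, -2.8]
grip_width: 0.124
```

```bash
python3 - <<'E'
from h import *
np.set_printoptions(precision=4,suppress=True)
snap('wrist','w9');s=env.state();print(s['clock'],s['tcp_pos'],s['orientation'],s['force'],s['wrist_torque'],s['grip_width'])
crop('w9',130,80,390,384,1.95,'w9b')
snap('side','s9');crop('s9',160,70,310,230,5,'s9c')
snap('top','t9');crop('t9',180,100,320,260,3.7,'t9c')
E
```

```text
11.3333 [ 0.4943 -0.2717  0.3196] [[ 0.9457 -0.325   0.0004]
 [-0.325  -0.9457 -0.0003]
 [ 0.0005  0.0001 -1.    ]] [ 0.3704  0.0537 -3.6332] [ 0.0159  0.0344 -0.0085] 0.12875949422499838
```

View pics/w9b.png

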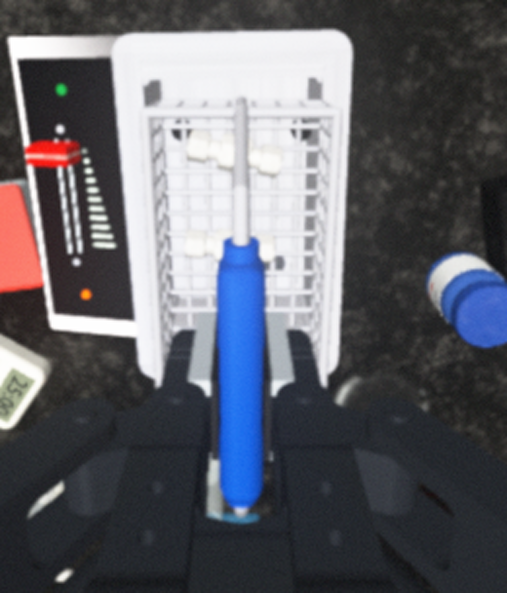

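View pics/s9c.png

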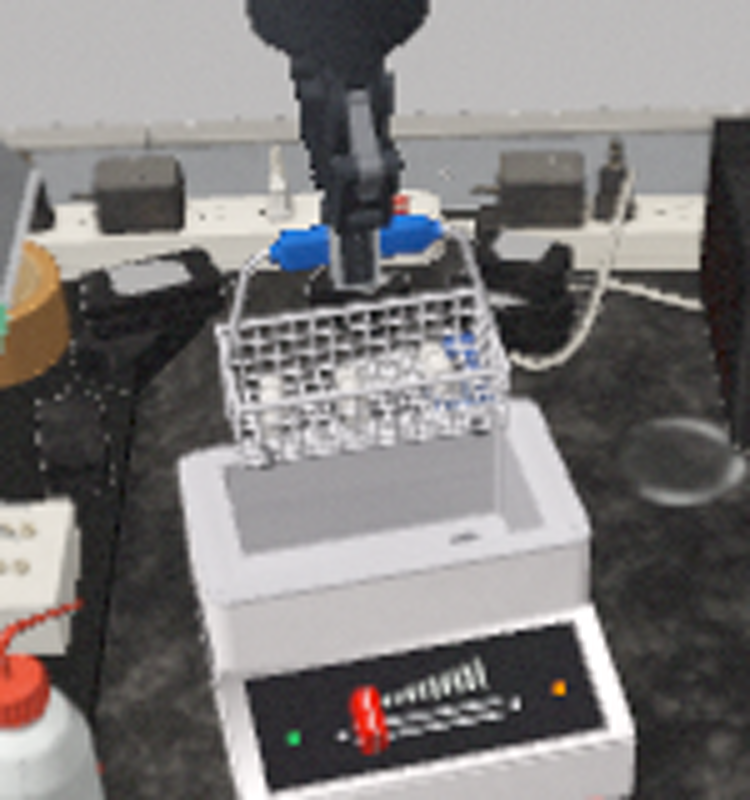

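View pics/t9c.png

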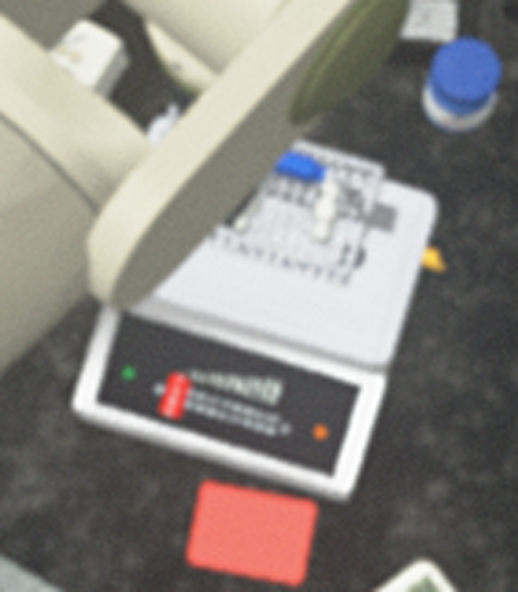

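Emit:
drive_tool(rows=[{"claw": -1,"linear": [0,0,0],"delta_rot": [0,0,0]},{"claw": -1,"linear": [0,0,0],"delta_rot": [0,0,0]},{"claw": -1,"linear": [0,0,0],"delta_rot": [0,0,0]},{"claw": -1,"linear": [0,0,0],"delta_rot": [0,0,0]}])

```text
clock: 11.77
tcp_pos: [0.4943, -0.2717, 0.3196]
orientation: [[0.946, -0.325, 0.0], [-0.325, -0.946, -0.0], [0.001, 0.0, -1.0]]
force: [0.6, 0.1, -2.9]
grip_width: 0.123
```

```bash
python3 -c "
from workcell import env
s=env.state();print(s['tcp_pos'],s['force'],s['grip_width']);print(env.job_done())"
```

```text
[ 0.49429687 -0.27170456  0.31962485] [ 0.60133166  0.11815948 -2.92615476] 0.12257504867076144
the job is handed in; nothing more can be done
None
```

I slid the power slider to its off end first, then lifted the basket straight up by its handle and handed the job in while still holding it, at about 11.8 s. No verdict came back.

- **Slider:** I moved the cap about 41 mm to the left until it met the hard stop. Pictures afterwards show it at the left end, by the shortest scale bars. The gripper pulled and pressed lightly on the cap and panel (up to about 13 N vertically, and about 23 N sideways against the stop).
- **Lift:** I gripped the blue sleeve at 70 N and raised it 115 mm. That puts the feet at about 0.165 m, 5 cm above the rim, worked out from the arm's travel rather than measured on the feet.
- **Final checks:** The tool is vertical to within 0.1° and the basket has not moved in the grip since it closed. All three fittings are visible in the basket in the side view. The timer, parts box and bottle were not disturbed as far as the last pictures show, but the beaker was not checked.
- **Disagreements:** The cameras differed by up to 5 mm on where the sleeve's centre was. I settled that with close wrist pictures before closing the gripper. In the tank the basket stood about 4 mm off centre, and I felt no contact with the tank at the two points where I read the force (12 mm up and the final height).
- **Weight reading:** The wrist force with the basket held read about 3 N, slightly above the 2.5 N that the lightest stated load would give.

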